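# Feed a pulsator cover through the washer's splash flap and start the wash

## Task

Without gripping or lifting it, push the black pulsator cover that lies on the washer's feed tray through the hanging splash flap with the fingertips, until it slides down inside, and draw the fingers back so that the flap swings fully shut behind it. Once the flap is shut, press the round start button on top of the washer all the way down with a fingertip and let it go; leave the other things standing around where they are.

Things in the scene. Friction and masses are not known exactly. Their poses are not given: they have to be found in the camera images.
- washer: Bench spray washer fixed to the deck: stainless sheet-steel cabinet 172 mm wide, 205 mm deep, 176 mm high, with a level feed tray on legs before the mouth in its front. Origin: on the deck under the middle of the mouth, in the plane of the shut flap (within 3 mm). x: the way in, from the tray into the cabinet; y: to the left looking in; z: up
- tray (a point): middle of the feed tray's steel floor, 100 mm before the mouth, 105 mm above the deck; axes as the washer's. The tray is 200 mm long and 199 mm wide between its sides, which stand 20 mm high (23 mm with their rolled rim); over the last 90 mm before the mouth they close in to 150 mm. Its outer end is open, without a lip
- mouth (a point): middle of the mouth's lower edge, at tray-floor height in the plane of the shut flap; axes as the washer's. The mouth is 150 mm wide and 56 mm high in the clear; the cabinet's top lies 71 mm above the tray floor. Just behind the mouth a slippery plastic-lined slide falls away at 26 degrees to the back wall: a part whose middle is well past the mouth slides down by itself
- flap (a joint): splash flap: aluminium sheet 146 mm wide and 54 mm long with a rubber lip, 35 g, hung on a rod across the mouth's top. Radians: 0 hanging shut, growing to 1.45 as its lower edge (4 mm above the tray floor) swings inwards; it cannot swing outwards. A part or finger pushed against it opens it; it falls shut by its weight within a second once nothing is in its way
- control_box (a point): middle of the top of the grey control box on the rear of the washer's top, 204 mm above the deck, 88 mm (along x) by 130 mm (along y), 148 mm behind the mouth; axes as the washer's. In front of it the washer's top is a clear window
- start_top (a point): middle of the top of the start button, a grey round cap 30 mm across standing on the control box, 16 mm to the right of its middle; it is pressed straight down
- start (a joint): start button travel in m: 0 up, 0.006 fully down; a spring of about 5 N at full travel brings it back
- cover_middle (a point): centre of the disc of the pulsator cover to be washed: black moulded plastic disc 116 mm in diameter with its rim 14 mm high, three lugs on the rim (27 mm high, reaching up to 6 mm beyond it) and a low boss in the middle (23 mm), 0.09 to 0.17 kg, lying flat on the feed tray, turned any way. The point is on the disc's axis, 7 mm above the tray floor as it lies
- shell_next_middle (a point): bystander: stainless teat cup shell, 60 mm in diameter and 193 mm high, standing on the deck beyond the washer's back; the point is on its axis 83 mm up
- dip_bottle_middle (a point): bystander: squeeze bottle, 56 mm in diameter, 150 mm high, standing on the deck beyond the washer's back; the point is on its axis 50 mm up. Above and to the right of it, from 0.56 m over the deck upwards, goods hang on long fixed hooks that reach out to the deck's front edge (about y = -0.46): keep the raised arm clear of them
- tap_middle (a point): bystander: plastic ball tap, 145 mm long, 40 mm wide and 64 mm high, lying on the deck beyond the tray's outer end; the point is in the middle of its body, 20 mm up

How it is judged:
By the outcome, as a careful person would: the job done as asked, in the order asked, and still so for the second after the job is handed in, with the robot touching nothing.
It also fails if it takes over 48 s, if anything falls off the work surface, if the arm or the gripper's body presses on something with over 40 N, if the wrist force passes 120 N, or if a joint passes its speed limit or range.

## Robot

A 6-joint arm with a two-finger parallel gripper is mounted at the origin on a cart in front of the work surface, level with it; the furniture and walls round the work are solid. World frame = base frame: x ahead of the robot, y to its left, z up, the work surface at z = 0. Lengths are in m, angles in rad, forces in N, time in s.
With the tool pointing down it reaches from about 0.25 to 0.725 m from the base axis. Payload 4 kg.
Tool frame: the origin (TCP) lies midway between the tips of the shut fingers; the grasp point (between the pads) lies 19 mm behind it; z points along the fingers, x is the direction in which the jaws open and shut, and the axes are right-handed (so a half turn about z gives the same grasp; the last joint's range is limited). The gripper opens to 85 mm and grips with 20 to 120 N. Pads are 22 mm wide; open, the fingers measure 114 mm over their backs; the gripper's body (76 mm by 85 mm) begins 54 mm behind the grasp point. The pads swing forward as they close: fully open they stand 13 mm farther back than shut.
Start: joints at [-1.319, 0.241, 0.005, 1.335, 0, 1.571], TCP at [0.125, -0.484, 0.231] pointing down, gripper open.
Joint ranges: [-2.72, 2.72], [-1.05, 1.87], [-1.09, 1.28], [-1.99, 2.15], [-1.42, 1.44], [-3.14, 3.14]. Speed limits (rad/s): [2.79, 2.79, 3.14, 3.14, 3.14, 3.14].

## Interface

Orientations are given as a unit quaternion [x, y, z, w].
In Python, from workcell import bot gives the robot as it stands.
- The arm moves only by the tool drive_tool, never from a script. Its argument "rows" is text: rows parted by semicolons, each of 5 numbers parted by spaces: the finger opening in mm, from 0 to 85.4, then the shift along the tool's x, y, z in mm, then the turn about the tool's z in rad. A call has 1 to 12 rows; each row shifts and turns the commanded pose from where the row before left it, along the tool's axes as they then stand; what a row does not reach is not made up. A row lasts 1/10 s, in which the tool goes at most 50 mm and 8.59 degrees, less where a joint would pass 70% of its speed; a pose out of reach is approached as far as the arm can. A call is refused whole if a number of a shift passes 50 or a number of a turn 0.15, either way. A call with a gripper value outside its range is refused whole. The fingers move at their own pace and stop on an object; the grip force is fixed at half the most. Time passes only in rows, so rows that do not move let the fingers close. It gives the time, the measured TCP pose, the force and the opening at its end, in the units of the state.
- bot.get_obs(): the state, without advancing time (a new reading comes with each control period).
- bot.camera(name): name is "scene" or "side" or "wrist"; returns a dict with "image" (400x640x3 uint8, red, green, blue), "vertical_fov" (degrees; the focal length in pixels is half the picture's height over the tangent of half this angle, whatever the lens; pixels are square), "cx", "cy" (the principal point, pixels), "R" (3x3) and "t" (3): a world point X has camera coordinates R X + t; the wrist camera has in their place "tool_from_camera" (4x4, takes a point from camera to tool coordinates, whose origin is the TCP and whose axes are the tool frame's). Camera axes: x right, y down, z forward; pixel columns grow to the right and rows downward; lengths in m; the calibration is good to about 2 mm. A picture is of the moment at which its call begins: read the wrist's pose just before it. There is no depth.
- bot.job_done(): hands the job in, once; it reports no verdict.
The state is a dict: "clock": time; "joint_pos": joint angles; "joint_vel": joint speeds; "tau": joint torques, N m; "eef_pos": TCP position; "tool_rot": TCP orientation; "ft_force": force on the tool from outside, world axes, zero at the start; "ft_torque": the same for the moment, N m; "grip_width": finger opening in m.
Only numpy, scipy, OpenCV 4.12 (cv2) and the standard library are available. Lean on these libraries where they do the work, as an engineer would, in place of code of your own. Each camera call takes 0.05 s, during which the arm holds its last target. There are 200 camera calls.

## Working session

There is one attempt and no reset: what is moved stays moved. The work goes in short steps, Python scripts to look and compute and a tool call to move; the robot and the scene stay as the last step left them, time stands still between calls to the robot, and variables do not carry over. Pictures are saved under pics/ and viewed, about 8 in all and at most 12, crops included, and the job is handed in when it is done.

Besides the shell and the picture viewer there is one more tool, called after "Emit:" as name(argument=value, ...) on one line, values as JSON. drive_tool: Moves the arm, as the interface text tells. Its arguments: {"type":"object","properties":{"rows":{"type":"string"}},"required":["rows"]}

```bash
mkdir -p pics; cat > h.py <<'E'
import numpy as np, cv2
from workcell import bot
from scipy.spatial.transform import Rotation as Ro
def snap(n,f):
    o=bot.get_obs(); c=bot.camera(n); cv2.imwrite('pics/'+f,c['image'][:,:,::-1])
    fl=200/np.tan(np.radians(c['vertical_fov']/2))
    K=np.array([[fl,0,c['cx']],[0,fl,c['cy']],[0,0,1]])
    if 'R' in c: R,t=np.array(c['R']),np.array(c['t'])
    else:
        T=np.eye(4);T[:3,:3]=Ro.from_quat(o['tool_rot']).as_matrix();T[:3,3]=o['eef_pos']
        M=np.linalg.inv(T@np.array(c['tool_from_camera']));R,t=M[:3,:3],M[:3,3]
    np.savez('pics/'+f[:-4]+'.npz',K=K,R=R,t=t)
def load(f): d=np.load('pics/'+f+'.npz'); return d['K'],d['R'],d['t']
def atz(f,u,v,z):
    K,R,t=load(f); d=R.T@np.linalg.inv(K)@[u,v,1]; c=-R.T@t; return c+d*(z-c[2])/d[2]
def proj(f,X):
    K,R,t=load(f); p=K@(R@np.array(X)+t); return p[:2]/p[2]
E
python3 - <<'E'
from h import *
for n in ['scene','side','wrist']: snap(n,n+'0.png')
a=cv2.imread('pics/scene0.png');b=cv2.imread('pics/side0.png')
o=bot.get_obs();print(o['clock'],o['eef_pos'],o['tool_rot'],o['grip_width'])
for n in ['scene0','side0','wrist0']:
    K,R,t=load(n);print(n,-R.T@t,R[2],K[0,0])
E
```

```text
0.15 [ 0.12444456 -0.48379204  0.23062739] [ 7.90285036e-01 -6.12738891e-01 -6.16141529e-04 -4.83952188e-04] 0.08559957865499572
scene0 [0.21557812 0.74060761 1.18128615] [ 0.26972882 -0.55155512 -0.78932459] 417.71645200924183
side0 [0.41741603 0.81832744 0.83014752] [ 0.16360308 -0.75298917 -0.63737065] 363.97523209877687
wrist0 [ 0.1940242  -0.46720464  0.37326581] [-0.27019723 -0.06800998 -0.96039997] 314.428752716368
```

View pics/scene0.png

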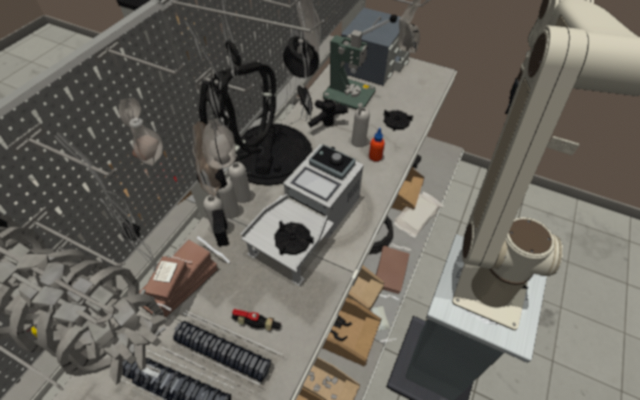

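View pics/side0.png

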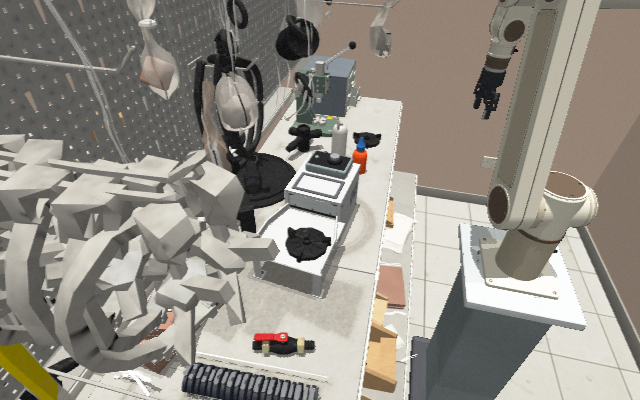

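The scene view shows the washer near (320,200), the cover on the tray near (293,238) and the tap near (255,320). The side view shows the cover near (307,243) and the button near (335,158). I'll enlarge both.

```bash
python3 - <<'E'
import cv2,numpy as np
a=cv2.imread('pics/scene0.png')[135:285,235:375];b=cv2.imread('pics/side0.png')[140:290,240:380]
cv2.imwrite('pics/c1.png',np.hstack([cv2.resize(a,None,fx=2.857,fy=4*1,interpolation=2) if 0 else cv2.resize(a,(400*14//14,int(400*150/140)),interpolation=2),cv2.resize(b,(400,int(400*150/140)),interpolation=2)]))
E
```

```text
(no output)
```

View pics/c1.png

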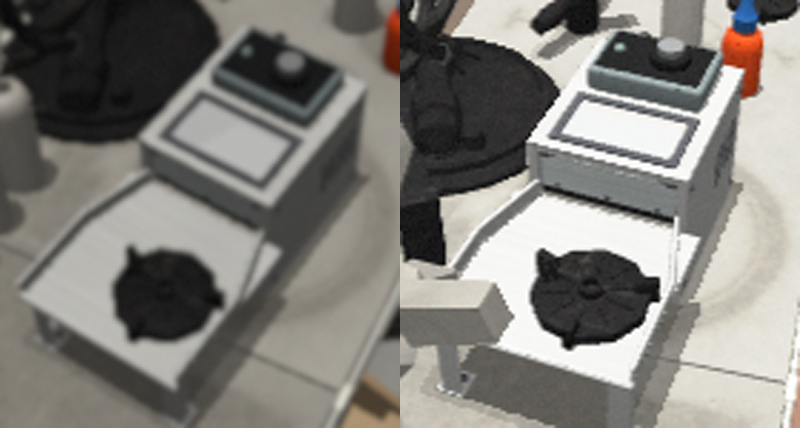

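```bash
cat > fit.py <<'E'
from h import *
from scipy.optimize import least_squares
s=2.857
F=[('scene0',215,72,.104,.065,.204),('scene0',307,113,.104,-.065,.204),('scene0',343,75,.192,-.065,.204),('scene0',248,28,.192,.065,.204),
('scene0',143,138,0,.086,.176),('scene0',258,207,0,-.086,.176),('scene0',366,88,.205,-.086,.176),
('side0',190,65,.104,.065,.204),('side0',302,92,.104,-.065,.204),('side0',321,54,.192,-.065,.204),('side0',211,33,.192,.065,.204),
('side0',132,138,0,.086,.176),('side0',293,182,0,-.086,.176),('side0',343,70,.205,-.086,.176)]
O={'scene0':(235,135),'side0':(240,140)}
px=[np.array([O[f][0]+u/s,O[f][1]+v/s]) for f,u,v,*_ in F]
def W(p,X): c,q=np.cos(p[2]),np.sin(p[2]); return np.array([p[0]+c*X[0]-q*X[1],p[1]+q*X[0]+c*X[1],X[2]])
r=lambda p: np.concatenate([proj(f[0],W(p,f[3:]))-u for f,u in zip(F,px)])
if __name__=='__main__':
    q=least_squares(r,[.45,-.2,-1.5],loss='soft_l1');p=q.x;print(p);print(r(p).reshape(-1,2).round(1).tolist())
    np.save('p.npy',p)
    for f,u,v in [('scene0',291,60),('side0',270,47)]:
        x=atz(f,O[f][0]+u/s,O[f][1]+v/s,.222);print('btn',x)
    print('btn model',W(p,(.148,-.016,.22)))
    # disc centre (boss top approx z .128), rim top z .119
    for f,u,v in [('scene0',167,293),('side0',191,290)]:
        x=atz(f,O[f][0]+u/s,O[f][1]+v/s,.128);c,q_=np.cos(p[2]),np.sin(p[2]);d=x[:2]-p[:2];print('cover',x,'in washer',c*d[0]+q_*d[1],-q_*d[0]+c*d[1])
    for X in [(-.2,.0995,.128),(-.2,-.0995,.128),(-.2,-.0995,.105)]:
        print([((proj(f,W(p,X))-O[f])*s).round() for f in O])
E
python3 fit.py
```

```text
[ 0.6085076   0.04412837 -1.68320351]
[[-3.1, -0.0], [-0.5, 2.4], [1.0, -1.7], [0.2, -0.9], [-1.8, 0.6], [4.3, 0.4], [-0.0, -0.2], [-1.5, 0.8], [0.4, 0.5], [1.8, -1.5], [1.3, -2.4], [-1.1, 0.7], [-0.7, -0.7], [0.8, -0.5]]
btn [ 0.57737675 -0.10989991  0.222     ]
btn [ 0.57808869 -0.10131172  0.222     ]
btn model [ 0.57600733 -0.10114287  0.22      ]
cover [0.58632407 0.1691139  0.128     ] in washer -0.12170840734899672 -0.03606323411123221
cover [0.59118813 0.17538677 0.128     ] in washer -0.1284872878540338 -0.03193350991602381
[array([ 18., 286.]), array([ 27., 306.])]
[array([174., 378.]), array([234., 368.])]
[array([175., 389.]), array([233., 385.])]
```

```bash
cat > plan.py <<'E'
from h import *
def plan(wps,op,step=45,start=None):
    o=bot.get_obs(); p=np.array(o['eef_pos']); m=Ro.from_quat(o['tool_rot']).as_matrix(); a=np.arctan2(m[1,0],m[0,0])
    out=[]
    for w in wps:
        st=w[4] if len(w)>4 else step
        n=int(max(np.ceil(np.linalg.norm(np.array(w[:3])-p)*1000/st),np.ceil(abs(w[3]-a)/.14),1))
        p0,a0=p.copy(),a
        for i in range(1,n+1):
            g=p0+(np.array(w[:3])-p0)*i/n; d=(g-p)*1000
            ax=np.array([np.cos(a),np.sin(a),0]);ay=np.array([np.sin(a),-np.cos(a),0])
            s=np.round([d@ax,d@ay,-d[2]]); dt=np.round(-(a0+(w[3]-a0)*i/n-a),2)
            p=p+(s[0]*ax+s[1]*ay-s[2]*np.array([0,0,1]))/1000; a-=dt
            out.append(f"{op} {s[0]:.0f} {s[1]:.0f} {s[2]:.0f} {dt:g}")
    for i in range(0,len(out),12): print('; '.join(out[i:i+12])+'\n')
    print('end',p,a)
P=np.load('p.npy') if __import__('os').path.exists('p.npy') else None
def w2(x,y): c,s=np.cos(P[2]),np.sin(P[2]); return P[0]+c*x-s*y,P[1]+s*x+c*y
E
python3 - <<'E'
from plan import *
plan([(.36,-.34,.26,-1.0),(.45,0,.27,-.5),(.47,.2,.27,-.112),(*w2(-.21,-.05),.25,-.112)],30)
E
```

```text
30 -12 -38 -4 -0.05; 30 -9 -38 -4 -0.04; 30 -8 -39 -5 -0.05; 30 -6 -38 -4 -0.04; 30 -5 -40 -4 -0.05; 30 -3 -39 -4 -0.04; 30 -1 -39 -4 -0.05; 30 -30 -33 -1 -0.06; 30 -27 -34 -2 -0.06; 30 -26 -36 -1 -0.07; 30 -23 -37 -1 -0.06; 30 -20 -39 -1 -0.06

30 -19 -40 -2 -0.06; 30 -15 -41 -1 -0.07; 30 -13 -42 -1 -0.06; 30 -16 -37 -0 -0.08; 30 -12 -38 -0 -0.07; 30 -10 -39 -0 -0.08; 30 -7 -40 -0 -0.08; 30 -4 -40 -0 -0.08; 30 35 -23 7 0; 30 35 -24 6 0; 30 35 -23 7 0

end [0.58202305 0.25831702 0.24962739] -0.10904377342941686
```

Emit:
drive_tool(rows="30 -12 -38 -4 -0.05; 30 -9 -38 -4 -0.04; 30 -8 -39 -5 -0.05; 30 -6 -38 -4 -0.04; 30 -5 -40 -4 -0.05; 30 -3 -39 -4 -0.04; 30 -1 -39 -4 -0.05; 30 -30 -33 -1 -0.06; 30 -27 -34 -2 -0.06; 30 -26 -36 -1 -0.07; 30 -23 -37 -1 -0.06; 30 -20 -39 -1 -0.06")

```text
clock: 1.35
eef_pos: [0.4164, -0.1262, 0.2662]
tool_rot: [0.942, -0.337, -0.0, -0.0]
ft_force: [0.9, 0.0, -0.5]
grip_width: 0.0299
```

Emit:
drive_tool(rows="30 -19 -40 -2 -0.06; 30 -15 -41 -1 -0.07; 30 -13 -42 -1 -0.06; 30 -16 -37 0 -0.08; 30 -12 -38 0 -0.07; 30 -10 -39 0 -0.08; 30 -7 -40 0 -0.08; 30 -4 -40 0 -0.08; 30 35 -23 7 0; 30 35 -24 6 0; 30 35 -23 7 0; 30 0 0 0 0")

```text
clock: 2.55
eef_pos: [0.5845, 0.2597, 0.2433]
tool_rot: [0.999, -0.054, -0.003, 0.002]
ft_force: [-0.3, -0.1, -1.8]
grip_width: 0.0295
```

```bash
python3 - <<'E'
from plan import *
snap('wrist','w1.png')
o=bot.get_obs();print(o['clock'],o['eef_pos'],o['tool_rot'],o['grip_width'],o['ft_force'])
from fit import W
for n,X in dict(mouthL=(0,.075,.105),mouthR=(0,-.075,.105),topL=(0,.086,.176),topR=(0,-.086,.176),btn=(.148,-.016,.22),boss=(-.125,-.034,.128)).items(): print(n,proj('w1',W(P,X)).round())
E
```

```text
2.6 [0.58265968 0.25849714 0.24524374] [ 0.99852315 -0.05420981 -0.00318873  0.00162599] 0.029904305597515803 [-0.26386461  0.00734205  0.47884055]
mouthL [429. 375.]
mouthR [294. 374.]
topL [468. 440.]
topR [275. 438.]
btn [352. 613.]
boss [333. 286.]
```

View pics/w1.png

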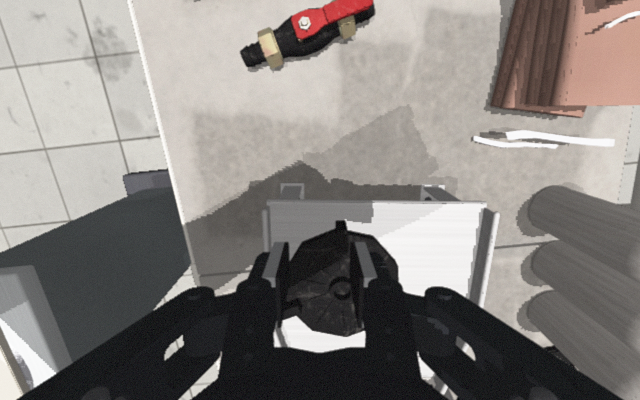

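The wrist view shows the boss at about (341,288), one lug straight to the rear at (341,226), and the outer tray corners near (267,203) and (488,204).

```bash
python3 - <<'E'
from plan import *
from fit import W
def inv(x): c,s=np.cos(P[2]),np.sin(P[2]);d=x[:2]-P[:2];return np.array([c*d[0]+s*d[1],-s*d[0]+c*d[1]]).round(4)
print('boss',inv(atz('w1',341,288,.128)),'lug',inv(atz('w1',341,226,.13)))
for X in [(-.2,.0995,.105),(-.2,-.0995,.105),(-.2,.0995,.128),(-.2,-.0995,.128)]: print(X,proj('w1',W(P,X)).round())
i=cv2.imread('pics/w1.png')[180:350,230:520]; cv2.imwrite('pics/w1c.png',cv2.resize(i,None,fx=2.7,fy=2.7,interpolation=2))
E
```

```text
boss [-0.1228 -0.0269] lug [-0.185  -0.0285]
(-0.2, 0.0995, 0.105) [478. 202.]
(-0.2, -0.0995, 0.105) [264. 201.]
(-0.2, 0.0995, 0.128) [491. 210.]
(-0.2, -0.0995, 0.128) [259. 208.]
```

View pics/w1c.png

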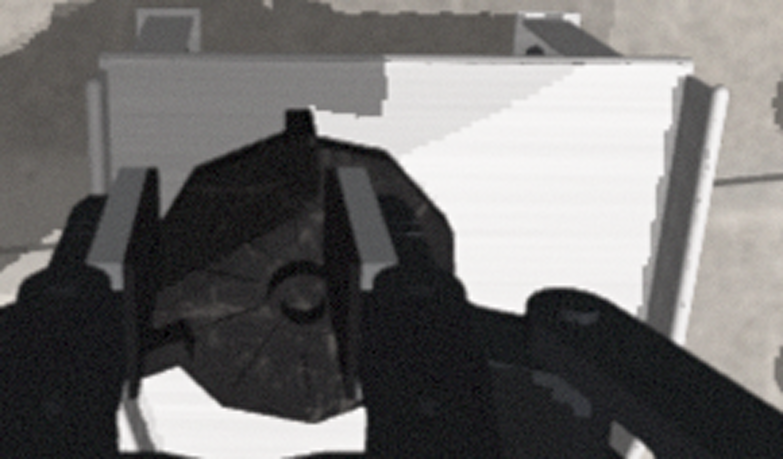

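```bash
python3 - <<'E'
from plan import *
import fit
from fit import *
C=[(267.4,201.5,(-.2,-.0995,.105)),(486,203,(-.2,.0995,.105))]
r2=lambda p: np.concatenate([fit.r(p)]+[3*(proj('w1',W(p,X))-[u,v]) for u,v,X in C])
p=least_squares(r2,P,loss='soft_l1').x; print(P,p); print(r2(p)[-4:]/3); np.save('p.npy',p)
import plan as pl; pl.P=p
def inv(x): c,s=np.cos(p[2]),np.sin(p[2]);d=x[:2]-p[:2];return np.array([c*d[0]+s*d[1],-s*d[0]+c*d[1]]).round(4)
print('boss',inv(atz('w1',342,287,.128)),'btn',W(p,(.148,-.016,.22)))
E
```

```text
[ 0.6085076   0.04412837 -1.68320351] [ 0.6115577   0.04319296 -1.6865104 ]
[ 0.21375623 -0.43926281 -4.22761634  0.24243013]
boss [-0.1244 -0.0295] btn [ 0.57857721 -0.10197     0.22      ]
```

```bash
python3 - <<'E'
from plan import *
o=bot.get_obs();print(o['eef_pos'])
a=P[2]+np.pi/2
plan([(*w2(-.228,-.03),.22,a),(*w2(-.228,-.03),.12,a,30),(*w2(-.228,-.03),.112,a,30)],44)
E
```

```text
[0.58265968 0.25849714 0.24524374]
44 24 -17 25 0.01; 44 -0 -0 25 -0; 44 -0 -0 25 -0; 44 -0 -0 25 -0; 44 -0 -0 25 -0; 44 -0 -0 8 -0

end [0.60835922 0.27279867 0.11224374] -0.11848460177375138
```

Emit:
drive_tool(rows="44 24 -17 25 0.01; 44 0 0 25 0; 44 0 0 25 0; 44 0 0 25 0; 44 0 0 20 0; 44 0 0 0 0; 44 0 0 0 0; 44 0 0 0 0")

```text
clock: 3.4
eef_pos: [0.6086, 0.2724, 0.1328]
tool_rot: [0.998, -0.06, 0.002, -0.001]
ft_force: [0.7, 0.3, -0.1]
grip_width: 0.044
```

```bash
python3 - <<'E'
from plan import *
from fit import W
o=bot.get_obs();print(o['clock'],o['eef_pos'],o['ft_force'],o['grip_width'],o['tool_rot'])
p=P
c,s=np.cos(p[2]),np.sin(p[2]);d=np.array(o['eef_pos'])[:2]-p[:2];print('tcp in washer',c*d[0]+s*d[1],-s*d[0]+c*d[1])
snap('side','s2.png');snap('wrist','w2.png')
a=cv2.imread('pics/side0.png')
b=cv2.imread('pics/s2.png')[140:340,220:420];w=cv2.imread('pics/w2.png')[150:400,150:500]
cv2.imwrite('pics/m2.png',np.hstack([cv2.resize(b,(400,400),interpolation=2),cv2.resize(w,(400,286)) if 0 else cv2.resize(w,(400,400))]))
E
```

```text
3.4 [0.60860888 0.2724339  0.13281895] [ 0.69010793  0.31354483 -0.09148147] 0.04396424393448662 [ 9.98224809e-01 -5.95317614e-02  1.58416196e-03 -8.30973840e-04]
tcp in washer -0.22736744856076269 -0.02939634606461297
```

View pics/m2.png

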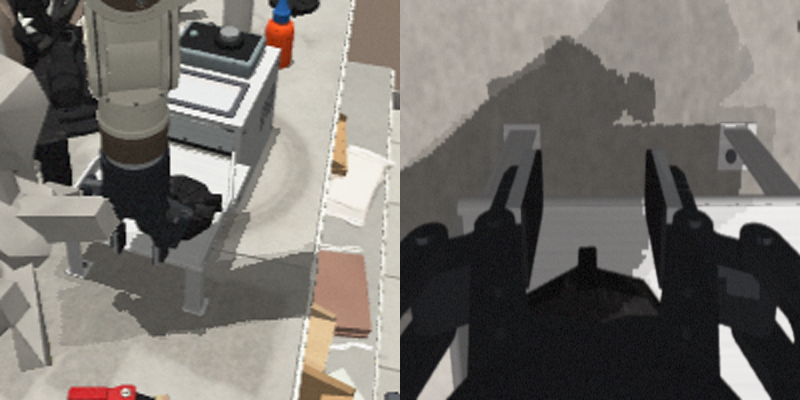

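Emit:
drive_tool(rows="44 0 0 12 0; 44 0 0 10 0; 44 0 10 0 0; 44 0 10 0 0; 44 0 10 0 0; 44 0 6 0 0; 44 0 6 0 0; 44 0 0 0 0")

```text
clock: 4.3
eef_pos: [0.603, 0.2294, 0.1088]
tool_rot: [0.998, -0.06, 0.0, -0.0]
ft_force: [-0.2, 0.4, 0.4]
grip_width: 0.0443
```

Emit:
drive_tool(rows="44 2 8 0 0; 44 3 8 0 0; 44 3 8 0 0; 44 3 8 0 0; 44 3 8 0 0; 44 3 8 0 0; 44 0 0 0 0")

```text
clock: 5.0
eef_pos: [0.6144, 0.179, 0.1082]
tool_rot: [0.998, -0.06, 0.0, 0.001]
ft_force: [-0.9, -0.1, -0.5]
grip_width: 0.0439
```

```bash
cat > st.py <<'E'
from plan import *
import sys
o=bot.get_obs();print(o['clock'],o['eef_pos'],o['ft_force'])
c,s=np.cos(P[2]),np.sin(P[2]);d=np.array(o['eef_pos'])[:2]-P[:2];print('tcp in washer',c*d[0]+s*d[1],-s*d[0]+c*d[1])
n=sys.argv[1]
for k in ['scene','side','wrist']: snap(k,k+n+'.png')
b=cv2.imread(f'pics/side{n}.png')[120:280,240:400];w=cv2.imread(f'pics/wrist{n}.png')[150:400,150:500]; q=cv2.imread(f'pics/scene{n}.png')[130:280,230:380]
R=lambda i,w:cv2.resize(i,(w,400),interpolation=2)
cv2.imwrite(f'pics/m{n}.png',np.hstack([R(b,400),R(w,400) if len(sys.argv)<3 else R(q,400)]))
E
python3 st.py 3
```

```text
5.0 [0.61439448 0.17902323 0.10820373] [-0.88830676 -0.08733247 -0.52275406]
tcp in washer -0.1352494324360119 -0.012864615327683997
```

View pics/m3.png

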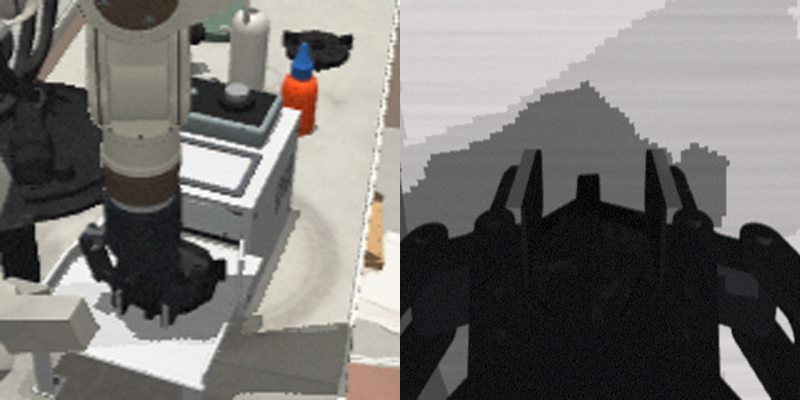

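Emit:
drive_tool(rows="44 3 8 -2 0; 44 3 8 0 0; 44 3 8 0 0; 44 3 8 0 0; 44 1 8 0 0; 44 0 8 0 0; 44 0 8 0 0; 44 0 0 0 0")

```text
clock: 5.95
eef_pos: [0.62, 0.1221, 0.1103]
tool_rot: [0.998, -0.06, -0.0, 0.0]
ft_force: [0.0, 0.0, 0.8]
grip_width: 0.0441
```

```bash
python3 st.py 4
```

```text
5.95 [0.62001014 0.12208963 0.110306  ] [0.03124323 0.0178938  0.79318929]
tcp in washer -0.07934493614274073 -0.0007131813001432039
```

View pics/m4.png

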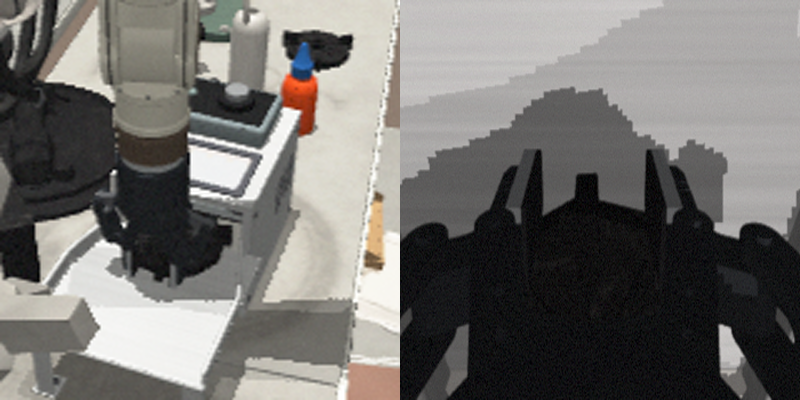

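Emit:
drive_tool(rows="44 0 8 0 0; 44 0 8 0 0; 44 0 8 0 0; 44 0 8 0 0; 44 0 8 0 0; 44 0 0 0 0")

```text
clock: 6.7
eef_pos: [0.6153, 0.0824, 0.1103]
tool_rot: [0.998, -0.06, -0.0, 0.0]
ft_force: [-0.4, -0.1, 0.6]
grip_width: 0.0444
```

Emit:
drive_tool(rows="44 0 6 0 0; 44 0 6 0 0; 44 0 6 0 0; 44 0 0 0 0")

```text
clock: 7.1
eef_pos: [0.6133, 0.0652, 0.1103]
tool_rot: [0.998, -0.06, -0.0, 0.0]
ft_force: [0.3, -0.9, 0.2]
grip_width: 0.0442
```

```bash
python3 st.py 5
```

```text
7.1 [0.61326948 0.06518534 0.11027785] [ 0.33169785 -0.88971212  0.22749079]
tcp in washer -0.022042938364728815 -0.000838821310405928
```

View pics/m5.png

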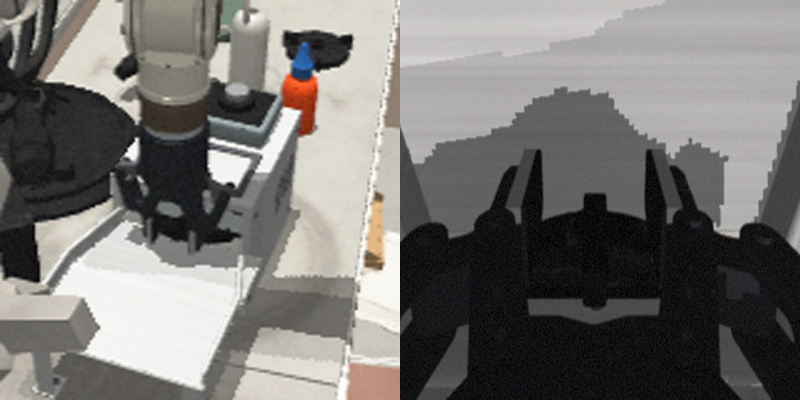

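Emit:
drive_tool(rows="44 0 4 0 0; 44 0 4 0 0; 44 0 0 0 0; 44 0 0 0 0; 44 0 0 0 0")

```text
clock: 7.75
eef_pos: [0.6127, 0.0602, 0.1104]
tool_rot: [0.998, -0.059, 0.0, -0.002]
ft_force: [1.5, 5.6, -0.1]
grip_width: 0.044
```

```bash
python3 st.py 6
```

```text
7.75 [0.61269436 0.0601967  0.11039593] [ 1.51433577  5.55156136 -0.06879711]
tcp in washer -0.01702125865684614 -0.0008341287212246624
```

View pics/m6.png

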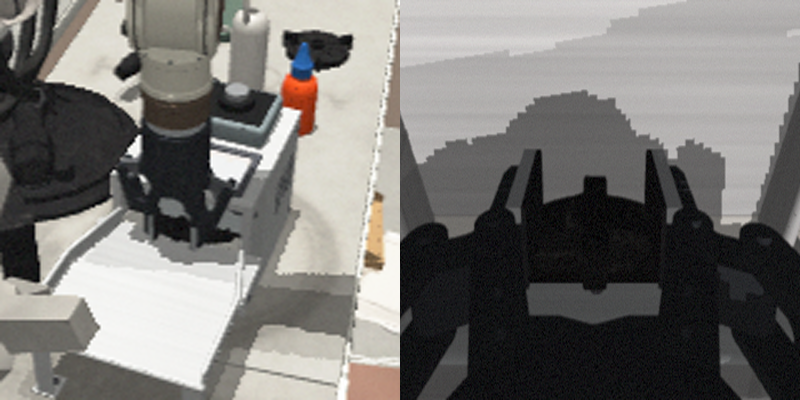

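Something touched the cabinet front at 5.6 N, and the cover still sits on the edge. I'll draw back, shut the fingers and push on the rear lug, which gives about 10 mm more reach.

Emit:
drive_tool(rows="44 0 -12 0 0; 44 0 -15 0 0; 20 0 -10 -3 0; 0 0 0 0 0; 0 0 0 0 0; 0 0 0 0 0; 0 0 0 0 0")

```text
clock: 8.6
eef_pos: [0.6167, 0.0944, 0.1133]
tool_rot: [0.998, -0.06, -0.0, 0.0]
ft_force: [0.7, -0.6, -1.6]
grip_width: -0.0
```

```bash
python3 st.py 7; python3 - <<'E'
from plan import *
for f,u,v in [('wrist6',320.6,261),]:
    x=atz(f,u,v,.132);c,s=np.cos(P[2]),np.sin(P[2]);d=x[:2]-P[:2];print(c*d[0]+s*d[1],-s*d[0]+c*d[1])
E
```

```text
8.6 [0.61673363 0.09438345 0.11325157] [ 0.7101336  -0.620356   -1.56007016]
tcp in washer -0.05144574530184531 -0.0007689321918804178
-0.025553990763348744 0.001018561102566074
```

View pics/m7.png

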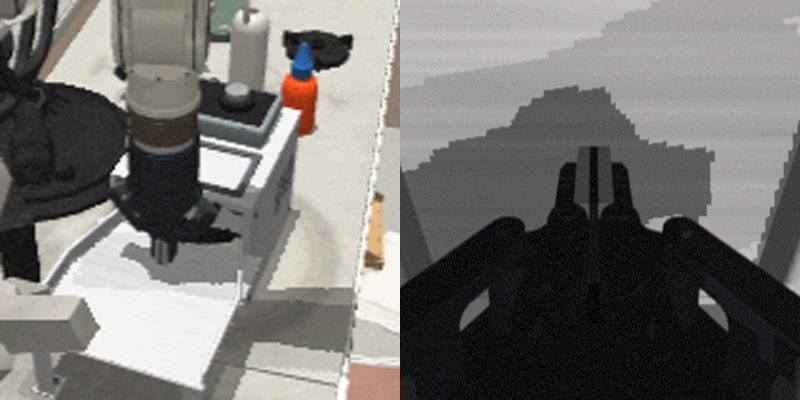

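Emit:
drive_tool(rows="0 0 8 0 0; 0 0 8 0 0; 0 0 6 0 0; 0 0 6 0 0; 0 0 5 0 0; 0 0 2 0 0; 0 0 0 0 0; 0 0 0 0 0")

```text
clock: 9.55
eef_pos: [0.6127, 0.0602, 0.1133]
tool_rot: [0.998, -0.059, 0.0, -0.0]
ft_force: [-0.0, -0.8, -0.8]
grip_width: -0.0001
```

```bash
python3 st.py 8
```

```text
9.55 [0.61273342 0.06017965 0.11332844] [-0.03206157 -0.84252371 -0.75170984]
tcp in washer -0.01700883364614302 -0.000793363191310997
```

View pics/m8.png

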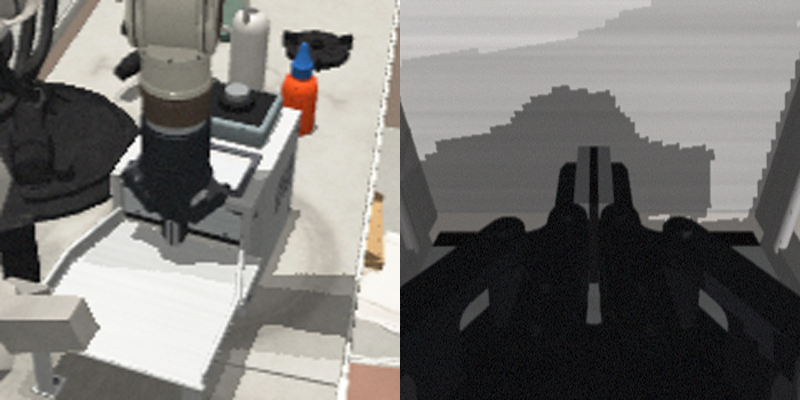

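The cover has gone through and the mouth region is clear. I've used my 12 views, so I'll withdraw and check the rest numerically against the first pictures.

Emit:
drive_tool(rows="0 0 -15 0 0; 0 0 -25 0 0; 0 0 -30 -5 0; 0 0 -30 -20 0; 0 -30 -20 -40 0; 0 -45 0 -20 0; 0 -45 0 0 0; 0 -45 0 0 0; 0 -45 0 0 0; 0 0 0 0 0; 0 0 0 0 0; 0 0 0 0 0")

```text
clock: 10.9
eef_pos: [0.4216, 0.2035, 0.1961]
tool_rot: [0.998, -0.059, 0.001, -0.001]
ft_force: [0.4, -1.2, 0.3]
grip_width: 0.0001
```

```bash
cat > cmp.py <<'E'
from plan import *
from fit import W
import sys
n=sys.argv[1]
o=bot.get_obs();print(o['clock'],o['eef_pos'],o['ft_force'])
snap('scene','scene'+n+'.png');snap('side','side'+n+'.png')
reg=dict(tray=[(-.19,.09,.105),(-.19,-.09,.105),(-.02,-.07,.105),(-.02,.07,.105)],
 flap=[(0,.07,.109),(0,-.07,.109),(0,-.07,.16),(0,.07,.16)], lip=[(0,.07,.105),(0,-.07,.105),(0,-.07,.115),(0,.07,.115)],
 window=[(.02,.06,.176),(.02,-.06,.176),(.085,-.06,.176),(.085,.06,.176)])
for f in ['scene','side']:
  A=cv2.imread(f'pics/{f}0.png',0).astype(float);B=cv2.imread(f'pics/{f}{n}.png',0).astype(float)
  for k,X in reg.items():
    m=np.zeros(A.shape,np.uint8);cv2.fillPoly(m,[np.array([proj(f+'0',W(P,x)) for x in X]).round().astype(int)],1);m=m>0
    d=np.abs(A-B)[m];print(f,k,m.sum(),'before',A[m].mean().round(),A[m].min(),'now',B[m].mean().round(),B[m].min(),'absdiff',d.mean().round(1),(d>30).sum(),'dark',(A[m]<40).sum(),(B[m]<40).sum())
E
python3 cmp.py 9
```

```text
10.9 [0.42159894 0.20349027 0.19605003] [ 0.38702729 -1.22084814  0.25343283]
scene tray 2519 before 123.0 10.0 now 177.0 170.0 absdiff 59.7 1050 dark 819 0
scene flap 403 before 88.0 48.0 now 85.0 47.0 absdiff 2.7 0 dark 0 0
scene lip 93 before 155.0 114.0 now 151.0 111.0 absdiff 4.3 0 dark 0 0
scene window 631 before 166.0 82.0 now 142.0 55.0 absdiff 24.4 135 dark 0 0
side tray 2778 before 151.0 8.0 now 228.0 93.0 absdiff 84.8 1196 dark 266 0
side flap 644 before 112.0 17.0 now 105.0 16.0 absdiff 7.4 0 dark 59 61
side lip 163 before 125.0 20.0 now 118.0 17.0 absdiff 7.1 0 dark 36 36
side window 618 before 222.0 74.0 now 215.0 69.0 absdiff 7.2 1 dark 0 0
```

The tray is empty and the flap region matches the shut picture. Next I'll hover near the button and locate the cap with the wrist camera in code.

```bash
python3 - <<'E'
from plan import *
plan([(.45,.15,.32,-.118),(.5786,-.102,.32,-.118)],0,step=42)
# triangulate cap: scene/side centre pixels by code
E
```

```text
0 9 12 -31 -0; 0 8 13 -31 -0; 0 9 12 -31 -0; 0 8 12 -31 -0; 0 23 34 -0 -0; 0 22 33 -0 -0; 0 23 34 -0 -0; 0 22 33 -0 -0; 0 23 34 -0 -0; 0 22 34 -0 -0; 0 23 33 -0 -0

end [ 0.57857518 -0.10184631  0.31965058] -0.1194719306525266
```

Emit:
drive_tool(rows="0 9 12 -31 0; 0 8 13 -31 0; 0 9 12 -31 0; 0 8 12 -31 0; 0 23 34 0 0; 0 22 33 0 0; 0 23 34 0 0; 0 22 33 0 0; 0 23 34 0 0; 0 22 34 0 0; 0 23 33 0 0; 0 0 0 0 0")

```text
clock: 12.2
eef_pos: [0.5795, -0.1075, 0.3171]
tool_rot: [0.998, -0.063, -0.001, 0.001]
ft_force: [1.0, 0.4, -0.6]
grip_width: -0.0005
```

```bash
python3 - <<'E'
from plan import *
from fit import W
o=bot.get_obs();print(o['clock'],o['eef_pos'])
snap('wrist','w10.png')
g=cv2.imread('pics/w10.png',0);p=proj('w10',W(P,(.148,-.016,.22)));print('pred',p)
print('box',[proj('w10',W(P,(.148+a,b,.204))).round().tolist() for a,b in [(-.044,-.065),(-.044,.065),(.044,.065),(.044,-.065)]],'tip',proj('w10',o['eef_pos']))
u,v=p.round().astype(int)
print(g[v-60:v+61:5,u-60:u+61:5])
E
```

```text
12.2 [ 0.57950961 -0.10754231  0.31709113]
pred [315.74690953 195.49178492]
box [[254.0, 138.0], [417.0, 136.0], [409.0, 238.0], [261.0, 240.0]] tip [316.66180701 256.78128404]
[[221 222 222 224 224 222 224 224 225 222 222 224 226 224 226 226 224 224
  223 225 225 225 226 228 229]
 [225 226 212 143 140 139 139 139 118 119 118 118 115  96  99  94 101 100
  102  80  86  86  86  85  89]
 [229 111 134 132 136 135 138 136 134 139 137 137 138 138 139 136 140 141
  137 141 141 141 139 135 142]
 [228 141 161 149 162 161 164 145 163 164 164 122 159 150 135 105 109 139
  136  98 104 114 118 103  90]
 [225 136  48  51  48  47  48  45  56  41  43  47  43  52  49  45  47  50
   47  43  44  47  39  45  44]
 [222 136  62  43  48  47  42  48  51  48  46  40  41  45  46  48  47  46
   47  51  48  48  44  48  50]
 [225 130  85  48  50  46  48  44  42  46  47  49  48  50  46  48  51  48
   46  46  51  46  46  51  48]
 [225 128 104  44  45  49  48  37  42  47  40  15  10  20  27  50  46  46
   42  46  47  48  44  52  49]
 [221 126 105  46  41  40  43  44  47  22  46  47  45  49  51  41  36  40
   44  48
[... 1002 characters left out ...]
30  14  25  19  16  22  18  21   9  20
   22  24  26  33  24  25  38]
 [162 158 108  25  30  28  36  28  31  30  32  31  31  37  30  28  32  26
   35  40  40  40  26  36  32]
 [161 165 106  33  32  29  30  30  34  33  36  39  38  37  39  34  42  65
   70  66  65  64  70  76  87]
 [163 159 132 103 104 102 105 102 113 111 112 112 110 106 118 119 162 186
  190 187 182  89 101  95 126]
 [206 205 206 207 206 206 203 201 207 199  88  85  44  26  83  83 199 201
  197 204 209  22  45  38 139]
 [208 206 208 211 207 204 207 208 209 200  86  84  47  14  85  81 203 202
  205 204 208 176  47  43 202]
 [203 205 205 206 209 207 209  83  19  18  82  88  33  11  86  87  25  25
   29 209 208 208 209 209 208]]
```

```bash
python3 - <<'E'
from plan import *
g=cv2.imread('pics/w10.png',0)
m=np.zeros_like(g);m[175:222,292:340]=((g[175:222,292:340]>58)*1)
n,l,s,c=cv2.connectedComponentsWithStats(m);i=1+s[1:,4].argmax();print(s[i],c[i])
K,R,t=load('w10')
for z in (.216,.220,.224):
    x=atz('w10',*c[i],z);q=[proj('w10',x+[.015*np.cos(k),.015*np.sin(k),0]) for k in np.linspace(0,6.28,40)]
    print(z,x,'pred size',np.ptp(q,axis=0))
E
```

```text
[ 299  181   37   38 1098] [317.32513661 200.0992714 ]
0.216 [ 0.5791631  -0.10700743  0.216     ] pred size [37.15321652 35.73596872]
0.22 [ 0.57933635 -0.10587803  0.22      ] pred size [37.77263363 36.33253114]
0.224 [ 0.5795096  -0.10474862  0.224     ] pred size [38.41305473 36.94935517]
```

Emit:
drive_tool(rows="0 0 0 25 0; 0 0 0 25 0; 0 0 0 20 0; 0 0 0 12 0; 0 0 0 5 0; 0 0 0 0 0; 0 0 0 0 0")

```text
clock: 12.95
eef_pos: [0.5779, -0.1022, 0.2336]
tool_rot: [0.998, -0.059, 0.001, 0.0]
ft_force: [0.3, -0.5, 0.3]
grip_width: 0.0002
```

Emit:
drive_tool(rows="0 0 0 3 0; 0 0 0 3 0; 0 0 0 0 0")

```text
clock: 13.25
eef_pos: [0.5772, -0.1022, 0.2263]
tool_rot: [0.998, -0.059, -0.0, -0.0]
ft_force: [-0.4, 0.2, 0.5]
grip_width: -0.0001
```

Emit:
drive_tool(rows="0 0 0 2 0; 0 0 0 2 0; 0 0 0 0 0; 0 0 0 2 0; 0 0 0 0 0")

```text
clock: 13.75
eef_pos: [0.5773, -0.1023, 0.2207]
tool_rot: [0.998, -0.059, 0.0, 0.0]
ft_force: [-2.3, 0.3, 4.1]
grip_width: 0.0002
```

Emit:
drive_tool(rows="0 0 0 2 0; 0 0 0 2 0; 0 0 0 0 0")

```text
clock: 14.05
eef_pos: [0.5775, -0.1023, 0.2199]
tool_rot: [0.998, -0.059, 0.002, 0.0]
ft_force: [-6.0, 0.9, 17.4]
grip_width: 0.0002
```

Emit:
drive_tool(rows="0 0 0 2 0; 0 0 0 0 0; 0 0 0 0 0")

```text
clock: 14.35
eef_pos: [0.5775, -0.1023, 0.2198]
tool_rot: [0.998, -0.059, 0.003, 0.0]
ft_force: [-8.5, 2.7, 23.0]
grip_width: -0.0002
```

Emit:
drive_tool(rows="0 0 0 -4 0; 0 0 0 -3 0; 0 0 0 -3 0; 0 0 0 0 0; 0 0 0 -20 0; 0 0 0 -40 0; 0 -20 -20 -40 0; 0 -30 -40 0 0; 0 -30 -40 0 0; 0 -30 -40 0 0; 0 -30 -40 0 0; 0 0 0 0 0")

```text
clock: 15.55
eef_pos: [0.4569, 0.0973, 0.324]
tool_rot: [0.998, -0.056, -0.001, -0.001]
ft_force: [0.4, -1.2, 0.7]
grip_width: 0.0001
```

```bash
python3 cmp.py 11; python3 - <<'E'
from plan import *
from fit import W
for f in ['scene','side']:
    A=cv2.imread(f'pics/{f}0.png',0).astype(int);B=cv2.imread(f'pics/{f}11.png',0).astype(int)
    for n,p in dict(btn=W(P,(.148,-.016,.222))).items():
        u,v=proj(f+'0',p).round().astype(int);d=abs(A-B)[v-14:v+15,u-20:u+21];print(f,n,d.mean(),(d>30).sum())
E
```

```text
15.55 [0.45693611 0.09730569 0.32402535] [ 0.4341399  -1.19649018  0.65860509]
scene tray 2519 before 123.0 10.0 now 182.0 155.0 absdiff 62.0 1069 dark 819 0
scene flap 403 before 88.0 48.0 now 89.0 49.0 absdiff 1.4 0 dark 0 0
scene lip 93 before 155.0 114.0 now 157.0 116.0 absdiff 2.4 0 dark 0 0
scene window 631 before 166.0 82.0 now 160.0 82.0 absdiff 9.2 0 dark 0 0
side tray 2778 before 151.0 8.0 now 233.0 100.0 absdiff 84.3 1199 dark 266 0
side flap 644 before 112.0 17.0 now 112.0 17.0 absdiff 2.0 0 dark 59 60
side lip 163 before 125.0 20.0 now 125.0 17.0 absdiff 2.1 0 dark 36 37
side window 618 before 222.0 74.0 now 222.0 76.0 absdiff 0.9 0 dark 0 0
scene btn 40.93439865433137 499
side btn 7.910008410428932 45
```

Emit:
drive_tool(rows="0 -40 -20 0 0; 0 -40 -20 0 0; 0 -30 0 0 0; 0 0 0 0 0; 0 0 0 0 0")

```text
clock: 16.15
eef_pos: [0.3562, 0.1452, 0.3244]
tool_rot: [0.998, -0.06, 0.0, 0.0]
ft_force: [0.6, 0.5, -0.1]
grip_width: -0.0003
```

```bash
python3 cmp.py 12|grep -v tray; python3 - <<'E'
from plan import *
from fit import W
for f in ['scene','side']:
    A=cv2.imread(f'pics/{f}0.png',0).astype(int);B=cv2.imread(f'pics/{f}12.png',0).astype(int)
    u,v=proj(f+'0',W(P,(.148,-.016,.222))).round().astype(int);print(f,'btn')
    d=abs(A-B)[v-14:v+15,u-20:u+21];print(d.mean(),(d>30).sum());print(A[v-10:v+9:2,u-10:u+11:3],B[v-10:v+9:2,u-10:u+11:3])
    D=(abs(A-B)>35).astype(np.uint8);n,l,s,c=cv2.connectedComponentsWithStats(D);print([x.tolist() for x in s[1:] if x[4]>25])
E
```

```text
16.15 [0.35615044 0.14521477 0.32437281] [ 0.59424803  0.51753104 -0.11223711]
scene flap 403 before 88.0 48.0 now 89.0 48.0 absdiff 1.0 0 dark 0 0
scene lip 93 before 155.0 114.0 now 157.0 116.0 absdiff 1.5 0 dark 0 0
scene window 631 before 166.0 82.0 now 159.0 81.0 absdiff 9.2 0 dark 0 0
side flap 644 before 112.0 17.0 now 112.0 16.0 absdiff 1.8 0 dark 59 60
side lip 163 before 125.0 20.0 now 125.0 18.0 absdiff 1.7 0 dark 36 36
side window 618 before 222.0 74.0 now 222.0 73.0 absdiff 0.9 0 dark 0 0
scene btn
1.080740117746005 0
[[ 26  50  64  86 151 151 152]
 [ 26  23  32  68 126 148 153]
 [ 26  24  27  49  73 106 141]
 [ 24  27  38 105 114  84  86]
 [ 26  25  55 120 123 100  30]
 [ 25  25  42 105 115  76  25]
 [ 26  23  25  55  64  38  22]
 [ 25  23  18  26  28  21  21]
 [ 43  25  19  13  14  14  23]
 [ 94  57  28  22  19  23  26]] [[ 27  50  66  86 153 153 154]
 [ 25  26  32  68 126 148 155]
 [ 26  26  24  50  76 107 143]
 [ 25  26  38 106 115  85  87]
 [ 25  24  56 121 122 101  31]
 [ 25  25  42 106 116  77  25]
 [ 26  25  27  57  65  38  21]
 [ 26  25  18  27  30  23  21]
 [ 4
[... 853 characters left out ...]
223 129 135 131 124]
 [223 222 223 130 134 131 125]
 [ 88  91 218 127 131 131 124]
 [ 44  44  98 186 184 137 121]
 [ 46  40 137 184 185 120  86]
 [ 41  44  73 122  95  61  45]
 [ 42  25  44  68  70  44  39]
 [ 44  39  27  38  42  18  39]
 [ 40  46  26  22  20  25  44]]
[[425, 0, 19, 80, 134], [450, 0, 40, 17, 492], [462, 0, 178, 280, 9288], [427, 3, 11, 11, 29], [503, 20, 22, 22, 350], [459, 23, 22, 56, 94], [422, 31, 8, 19, 30], [411, 34, 16, 39, 459], [510, 45, 8, 10, 33], [473, 55, 38, 65, 1244], [388, 99, 64, 95, 3207], [497, 158, 10, 7, 36], [550, 205, 8, 7, 27], [551, 225, 58, 36, 1232], [285, 227, 47, 36, 1237], [516, 257, 60, 47, 1345], [486, 274, 24, 4, 72], [412, 359, 14, 26, 300]]
```

```bash
python3 -c "
from workcell import bot
print(bot.job_done())"
```

```text
the job is handed in; nothing more can be done
None
```

I pushed the cover through the flap into the washer and pressed the start button fully down. I handed the job in at about 16 s of the 48 s allowed.

- **Cover:** The open fingertips straddled its rear lug and pushed it along the tray without gripping. It stopped on the edge of the mouth, and the gripper touched the cabinet front at about 6 N. I drew back, shut the fingers and pushed on the lug, and the cover went in.
- **Start button:** It stopped against a firm end: 4 N, then 17 N, then 23 N, with the tip staying within 0.1 mm over the last step. I then let it go.

In the last checks I compared the scene and side pictures with the first ones:
- The tray is empty.
- The flap area looks as it did shut, both before the press and at the end.
- The button is back up.
- The bystanders show no change, and the robot touches nothing.

**Less certain:**
- I had used all 12 picture views before the final checks, so those were pixel comparisons only.
- The cover's resting place inside was inferred from the empty tray and the shut flap. Through the window I saw only a slight darkening.
- The wrist camera put the button about 4 mm from where the finger pressed, probably because the arm was still settling. That is well within the 30 mm cap.

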